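# Take the nest of filter cones apart and seat each in its flask

### The arm

A 6-joint arm with a two-finger parallel gripper is mounted at the origin on a cart in front of the work surface, level with it; the furniture and walls round the work are solid. World frame = base frame: x ahead of the robot, y to its left, z up, the work surface at z = 0. Lengths are in m, angles in rad, forces in N, time in s.
With the tool pointing down it reaches from about 0.3 to 0.875 m from the base axis. Payload 4.2 kg.
Tool frame: the origin (TCP) lies midway between the tips of the shut fingers; the grasp point (between the pads) lies 19 mm behind it (r.tcp_to_grasp is the distance from the TCP to the grasp point, in m); x points along the fingers, z is the direction in which the jaws open and shut, and the axes are right-handed (so a half turn about x gives the same grasp; the last joint's range is limited). The gripper opens to 85 mm and grips with 20 to 120 N. Pads are 22 mm wide; open, the fingers measure 114 mm over their backs; the gripper's body (76 mm by 85 mm) begins 54 mm behind the grasp point. The pads swing forward as they close: fully open they stand 13 mm farther back than shut.
Start: joints at [-1.175, 0.32, 1.565, -0, 1.257, -0.02], TCP at [0.232, -0.526, 0.231] pointing down, gripper open.
Joint ranges: [-3.11, 3.11], [-0.84, 2.01], [0.21, 2.61], [-1.34, 4.49], [0.05, 2.63], [-2.56, 2.56]. Speed limits (rad/s): [2.57, 2.57, 3.14, 3.14, 3.14, 3.14].

### API

Orientations are given as a 3x3 rotation matrix whose columns are the frame's x, y, z axes.
In Python, from station import r, imaging, spotter gives the robot as it stands.
- The arm moves only by the shell command python3 -m pendant 'ROWS'. ROWS is JSON, a list of rows, each a list of 3 entries, a list of its own where there are three numbers: the shift along the tool's x, y, z scaled (see below), then the turn, a rotation vector about the tool's x, y, z scaled (see below), then the closure, from -1 (fully open) to 1 (shut). In form: [[[x, y, z], [ax, ay, az], grip], ...]. A call has 1 to 12 rows; each row is the pose to reach, as a shift and turn from the pose commanded when the call began, along the tool's axes at that moment, turning the shorter way round; what a row does not reach only later rows make up. The controller multiplies each number of a shift by 20 cm and each number of a turn by 360 degrees. A row lasts 1/10 s, in which the tool goes at most 50 mm and 8.59 degrees, less where a joint would pass 70% of its speed; a pose out of reach is approached as far as the arm can. A call with a number of a shift or a turn outside -1 to 1 is refused whole. A call with a gripper value outside its range is refused whole. The fingers move at their own pace and stop on an object; the grip force is fixed at half the most. Time passes only in rows, so rows that repeat a pose let the fingers close. It gives the time, the measured TCP pose, the force and the opening at its end, in the units of the state.
- r.sense(): the state, without advancing time (a new reading comes with each control period).
- imaging.camera(name): name is "scene" or "top" or "wrist"; returns a dict with "frame" (384x512x3 uint8, red, green, blue), "fx", "fy", "cx", "cy" (pixels), "eye" and "rotation" of the camera in the world. Camera axes: x right, y down, z forward; pixel columns grow to the right and rows downward; lengths in m; the calibration is good to about 2 mm. A picture is of the moment at which its call begins. There is no depth.
- r.hand_in(): hands the job in, once; it reports no verdict.
Trained networks look in a picture, given as the dict that the camera call returned (one of the last four; its "shot" number tells which), for a name from the list of things; names that differ only in an ending like _2 or _b are one class to them, and where a whole thing is asked for, a point or a joint stands for the part that bears it (a point fixed in the world has none). Each returns a list of dicts, best first, with "score" (0 to 1); they miss things now and then, are a little off and sometimes report something else, mostly with a low value. They report only what shows in the picture. A call takes as long as a camera call.
- spotter.boxes_of(query, picture): "position" ([x, y, z] in m, in the coordinates of the camera as it stood for that picture, good to about 4 mm: the middle of the surface that is visible of it).
The state is a dict: "time_s": time; "joint_positions": joint angles; "joint_vel": joint speeds; "joint_efforts": joint torques, N m; "tool_pos": TCP position; "eef_rot": TCP orientation; "wrist_force": force on the tool from outside, world axes, zero at the start; "moment": the same for the moment, N m; "finger_gap": finger opening in m.
Only numpy, scipy, OpenCV 4.12 (cv2) and the standard library are available. Lean on these libraries where they do the work, as an engineer would, in place of code of your own. Each camera call takes 0.05 s, during which the arm holds its last target. There are 200 camera calls.

### The job

Get the four flasks ready for vacuum filtration: take the nest of four rubber filter-adapter cones apart and seat each cone, small end down, in the mouth of the one flask it fits, so that its collar lies flat on the rim. Leave the flasks standing where they are, and do not disturb the small beaker or the wash bottle.

Things in the scene. Friction and masses are not known exactly. Their poses are not given: they have to be found in the camera images.
- cone_s_mid (a point): smallest red-brown rubber filter cone, 40 mm tall, small end down: collar 28 mm across, 14 mm tall, over a taper 22 mm across at the collar, 8 mm at the foot. Point: on its axis half-way up (collar from 6 to 20 mm above it); z up along the axis. In the nest its taper hangs loosely in the next larger cone, on whose top its collar rests, wholly clear above it
- cone_m_mid (a point): second smallest red-brown rubber filter cone, 40 mm tall, small end down: collar 38 mm across, 14 mm tall, over a taper 32 mm across at the collar, 18 mm at the foot. Point: on its axis half-way up (collar from 6 to 20 mm above it); z up along the axis. In the nest its taper hangs loosely in the next larger cone, on whose top its collar rests, wholly clear above it
- cone_l_mid (a point): second largest red-brown rubber filter cone, 40 mm tall, small end down: collar 48 mm across, 14 mm tall, over a taper 42 mm across at the collar, 28 mm at the foot. Point: on its axis half-way up (collar from 6 to 20 mm above it); z up along the axis. In the nest its taper hangs loosely in the next larger cone, on whose top its collar rests, wholly clear above it
- cone_xl_mid (a point): largest red-brown rubber filter cone, 40 mm tall, small end down: collar 58 mm across, 14 mm tall, over a taper 52 mm across at the collar, 38 mm at the foot. Point: on its axis half-way up (collar from 6 to 20 mm above it); z up along the axis. Outermost of the nest: stands on the worktop, carries the others
- flask_s_mouth (a point): smallest clear glass filter flask, loose, 84 mm tall, base 64 mm across; thin side arm below the rim along +x, 50 mm out from the axis. Neck bore 24 mm, 30 mm deep, bead 33 mm outside. Point: centre of the mouth at rim level; z up. Fits the cone with the 28 mm collar, which rests on the rim (cone's point then 6 mm below this point)
- flask_m_mouth (a point): second smallest clear glass filter flask, loose, 96 mm tall, base 78 mm across; thin side arm below the rim along +x, 55 mm out from the axis. Neck bore 34 mm, 30 mm deep, bead 43 mm outside. Point: centre of the mouth at rim level; z up. Fits the cone with the 38 mm collar, which rests on the rim (cone's point then 6 mm below this point)
- flask_l_mouth (a point): second largest clear glass filter flask, loose, 108 mm tall, base 92 mm across; thin side arm below the rim along +x, 60 mm out from the axis. Neck bore 44 mm, 30 mm deep, bead 53 mm outside. Point: centre of the mouth at rim level; z up. Fits the cone with the 48 mm collar, which rests on the rim (cone's point then 6 mm below this point)
- flask_xl_mouth (a point): largest clear glass filter flask, loose, 120 mm tall, base 106 mm across; thin side arm below the rim along +x, 65 mm out from the axis. Neck bore 54 mm, 30 mm deep, bead 63 mm outside. Point: centre of the mouth at rim level; z up. Fits the cone with the 58 mm collar, which rests on the rim (cone's point then 6 mm below this point)
- beaker_mid (a point): small clear glass beaker, 55 mm across, 66 mm tall, a bystander, loose; the point is on its axis half-way up
- wash_mid (a point): tall white wash bottle with red cap and bent spout, body 70 mm across, 214 mm tall in all, a bystander, loose; the point is on the body's axis 75 mm above its foot

How it is judged:
At the end, for the whole second after the job is handed in: each cone hangs in the mouth of its own flask (smallest in smallest and so on): axes within 6 mm, the collar's underside on the rim within 3 mm, cone and mouth parallel within 0.10 rad, flask within 0.08 rad of upright, cone slower than 20 mm/s (horizontal distance between cone_s_mid and flask_s_mouth below 0.006 m and z of cone_s_mid in the frame of flask_s_mouth between -0.009 and -0.003 m and angle between the z axis of cone_s_mid and the z axis of flask_s_mouth, either way round below 0.1 rad and angle between each of flask_s_mouth, flask_m_mouth, flask_l_mouth, flask_xl_mouth's own z axis and vertical below 0.08 rad and linear speed of each of cone_s, cone_m, cone_l, cone_xl below 0.02 m/s and horizontal distance between cone_m_mid and flask_m_mouth below 0.006 m and z of cone_m_mid in the frame of flask_m_mouth between -0.009 and -0.003 m and angle between the z axis of cone_m_mid and the z axis of flask_m_mouth, either way round below 0.1 rad and horizontal distance between cone_l_mid and flask_l_mouth below 0.006 m and z of cone_l_mid in the frame of flask_l_mouth between -0.009 and -0.003 m and angle between the z axis of cone_l_mid and the z axis of flask_l_mouth, either way round below 0.1 rad and horizontal distance between cone_xl_mid and flask_xl_mouth below 0.006 m and z of cone_xl_mid in the frame of flask_xl_mouth between -0.009 and -0.003 m and angle between the z axis of cone_xl_mid and the z axis of flask_xl_mouth, either way round below 0.1 rad); the robot touches nothing.
It fails at once if a flask is pushed more than 40 mm away or tipped over (distance of any of flask_s_mouth, flask_m_mouth, flask_l_mouth, flask_xl_mouth from where it was at the start of the episode above 0.04 m or angle between any of flask_s_mouth, flask_m_mouth, flask_l_mouth, flask_xl_mouth's own z axis and vertical above 0.5 rad).
It fails at once if the beaker is pushed more than 25 mm away or tipped over (distance of beaker_mid from where it was at the start of the episode above 0.025 m or angle between beaker_mid's own z axis and vertical above 0.5 rad).
It fails at once if the wash bottle is pushed more than 25 mm away or tipped over (distance of wash_mid from where it was at the start of the episode above 0.025 m or angle between wash_mid's own z axis and vertical above 0.5 rad).
It also fails if it takes over 120 s, if anything falls off the work surface, if the arm or the gripper's body presses on something with over 40 N, if the wrist force passes 120 N, or if a joint passes its speed limit or range.

## Working session

There is one attempt and no reset: what is moved stays moved. The work goes in short steps, Python scripts to look and compute and a shell command to move; the robot and the scene stay as the last step left them, time stands still between calls to the robot, and variables do not carry over. Pictures are saved under pics/ and viewed, about 12 in all and at most 16, crops included, and the job is handed in when it is done.

```bash
ls; mkdir -p pics; cat > h.py <<'E'
import numpy as np, cv2
from station import r, imaging, spotter
def shot(n,f=None):
    p=imaging.camera(n)
    if f: cv2.imwrite('pics/'+f,cv2.cvtColor(p['frame'],cv2.COLOR_RGB2BGR))
    return p
def W(p,c): return np.array(p['rotation'])@np.array(c)+np.array(p['eye'])
def pix(p,w):
    c=np.array(p['rotation']).T@(np.array(w)-np.array(p['eye'])); return np.array([p['fx']*c[0]/c[2]+p['cx'],p['fy']*c[1]/c[2]+p['cy']])
def onplane(p,u,v,z):
    d=np.array(p['rotation'])@np.array([(u-p['cx'])/p['fx'],(v-p['cy'])/p['fy'],1]);e=np.array(p['eye']);return e+d*(z-e[2])/d[2]
E
cat > a.py <<'E'
from h import *
np.set_printoptions(precision=4,suppress=True)
s=r.sense();print(s['time_s'],s['tool_pos'],s['eef_rot'],s['finger_gap'],r.tcp_to_grasp)
Q=['cone_s','cone_m','cone_l','cone_xl','flask_s','flask_m','flask_l','flask_xl']
for n in ('scene','top'):
    p=shot(n,n+'0.png');print(n,np.array(p['eye']),p['fx'])
    for q in Q:
        for suf in ('_mid' if q[0]=='c' else '_mouth',):
            for d in spotter.boxes_of(q+suf,p)[:2]:
                w=W(p,d['position']);print(q,round(d['score'],2),w,pix(p,w).round())
    for q in ('beaker_mid','wash_mid'):
        for d in spotter.boxes_of(q,p)[:1]:
            w=W(p,d['position']);print(q,round(d['score'],2),w,pix(p,w).round())
E
python3 a.py; python3 -c "
import cv2,numpy as np
"
```

```text
pics
0.0 [ 0.2321 -0.5256  0.2305] [[-0.0007  0.9148  0.4039]
 [ 0.0017  0.4039 -0.9148]
 [-1.      0.0001 -0.0018]] 0.08541804244225168 0.0187
scene [0.0491 1.0232 0.5758] 366.885287824526
cone_m 0.54 [0.4582 0.3541 0.0632] [251. 255.]
cone_xl 0.52 [0.4537 0.3572 0.0321] [253. 266.]
flask_s 0.98 [0.4831 0.0662 0.0404] [290. 214.]
flask_m 0.74 [0.6235 0.2138 0.0428] [228. 224.]
flask_l 0.86 [ 0.4589 -0.1743  0.0503] [323. 187.]
flask_xl 0.74 [ 0.658  -0.0249  0.0578] [256. 190.]
beaker_mid 0.76 [ 0.613  -0.2627  0.041 ] [295. 175.]
wash_mid 0.86 [0.5509 0.496  0.0919] [185. 265.]
top [0.3656 0.0791 1.4875] 428.6462436202013
cone_s 0.61 [0.4649 0.3431 0.0824] [187. 222.]
cone_m 0.59 [0.4638 0.3302 0.0704] [191. 223.]
cone_xl 0.54 [0.4524 0.3317 0.0401] [192. 227.]
flask_s 0.61 [0.4889 0.0469 0.0309] [276. 216.]
flask_s 0.54 [0.4626 0.3421 0.0849] [187. 223.]
flask_m 0.76 [0.6312 0.1999 0.0409] [232. 174.]
flask_l 0.93 [ 0.4692 -0.1854  0.0431] [346. 221.]
flask_xl 0.62 [ 0.6629 -0.0489  0.0463] [304. 164.]
beaker_mid 0.53 [ 0.6233 -0.2847  0.0263] [372. 176.]
```

```bash
python3 -c "
import cv2
a=cv2.imread('pics/top0.png')[130:260,160:420];a=cv2.resize(a,None,fx=3,fy=3,interpolation=2)
cv2.imwrite('pics/topc.png',a)
a=cv2.imread('pics/scene0.png')[120:320,150:400];cv2.imwrite('pics/scc.png',cv2.resize(a,None,fx=3,fy=3,interpolation=2))"
```

```text
(no output)
```

View pics/topc.png

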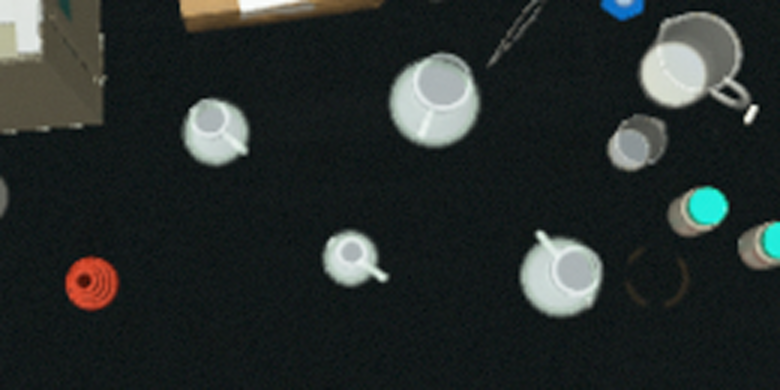

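View pics/scc.png

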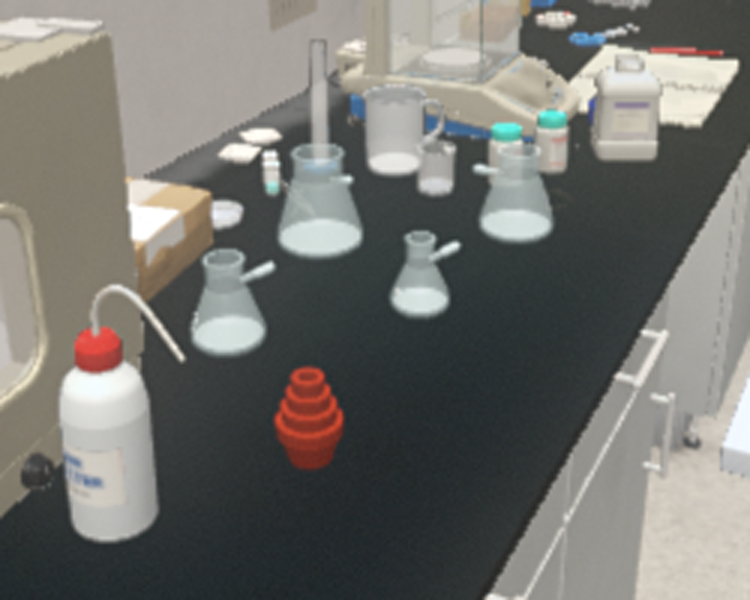

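The top view shows flasks s, m, l and xl with their mouths at crop (351,250), (210,119), (576,269) and (442,82). The nest is at (90,282), clear of its neighbours. In the scene view the nest stands upright with the smallest cone on top, and the wash bottle is well to its left. I'll compute the mouth positions and start moving.

```bash
python3 - <<'E'
from h import *
p=imaging.camera('top')
f=lambda u,v,z:onplane(p,160+(u+.5)/3-.5,130+(v+.5)/3-.5,z).round(4)
print('nest s',f(84,281,.082),'xl',f(92,283,.040))
for n,u,v,z in(('s',351,250,.084),('m',210,119,.096),('l',576,269,.108),('xl',442,82,.12)):print(n,f(u,v,z))
E
python3 -m pendant '[[[0,0.9,-0.42],[-0.184,0,0],-1],[[0,0.9,-0.42],[-0.184,0,0],-1],[[0,0.9,-0.42],[-0.184,0,0],-1],[[0,0.9,-0.42],[-0.184,0,0],-1],[[0,0.9,-0.42],[-0.184,0,0],-1],[[0,0.9,-0.42],[-0.184,0,0],-1],[[0,0.9,-0.42],[-0.184,0,0],-1],[[0,0.9,-0.42],[-0.184,0,0],-1],[[0,0.9,-0.42],[-0.184,0,0],-1]]'
```

```text
nest s [0.4606 0.3399 0.082 ] xl [0.4611 0.3386 0.04  ]
s [0.4931 0.0471 0.084 ]
m [0.6376 0.2015 0.096 ]
l [ 0.4695 -0.1924  0.108 ]
xl [ 0.6721 -0.0523  0.12  ]
time_s: 2.05
tool_pos: [0.3631, -0.3764, 0.2314]
eef_rot: [[0.0, -0.001, 1.0], [-0.0, 1.0, 0.001], [-1.0, -0.0, 0.0]]
wrist_force: [0.2, 0.3, 0.1]
finger_gap: 0.0856
```

```bash
python3 -m pendant '[[[0,0.92,0.4],[0,0,0],-1],[[0,0.92,0.4],[0,0,0],-1],[[0,0.92,0.4],[0,0,0],-1],[[0,0.92,0.4],[0,0,0],-1],[[0,0.92,0.4],[0,0,0],-1],[[0,0.92,0.4],[0,0,0],-1]]'
python3 - <<'E'
from h import *
p=shot('wrist','w1.png');print(r.sense()['tool_pos'],p['eye'],p['fx'],np.array(p['rotation']).round(3).tolist())
for n,x,y,z in(('s',.4931,.0471,.084),('m',.6376,.2015,.096),('l',.4695,-.1924,.108),('xl',.6721,-.0523,.12)):print(n,pix(p,[x,y,z]).round())
E
```

```text
time_s: 2.65
tool_pos: [0.4431, -0.1916, 0.2314]
eef_rot: [[-0.0, -0.002, 1.0], [-0.001, 1.0, 0.002], [-1.0, -0.001, -0.0]]
wrist_force: [0.2, 0.1, 0.1]
finger_gap: 0.0855
[ 0.44275167 -0.19261546  0.23137223] [ 0.44418237 -0.12062114  0.37362374] 302.9814719322829 [[1.0, 0.002, 0.001], [0.003, -0.96, -0.28], [-0.0, 0.28, -0.96]]
s [ 320. -122.]
m [ 589. -469.]
l [283. 190.]
xl [563.  12.]
```

View pics/w1.png

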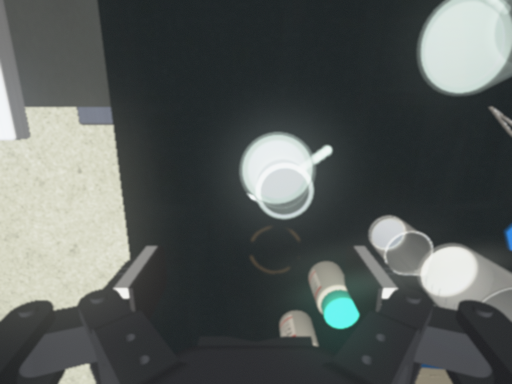

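Flask l's mouth is centred at about (285,191); I predicted (283,190), so the estimate is good to about 2 mm. On to the nest.

```bash
python3 -m pendant '[[[0,1,0.24],[0,0,0],-1],[[0,1,0.24],[0,0,0],-1],[[0,1,0.24],[0,0,0],-1],[[0,1,0.24],[0,0,0],-1],[[0,1,0.24],[0,0,0],-1]]'
python3 -c "
from h import *
p=shot('wrist','w2.png');print(r.sense()['tool_pos'],pix(p,[.4931,.0471,.084]),pix(p,[.6721,-.0523,.12]))"
python3 -m pendant '[[[0,1,-0.1],[0,0,0],-1],[[0,1,-0.1],[0,0,0],-1],[[0,1,-0.1],[0,0,0],-1],[[0,1,-0.1],[0,0,0],-1],[[0,1,-0.1],[0,0,0],-1]]'
python3 -m pendant '[[[0,0.65,-0.06],[0,0,0],-1],[[0,0.65,-0.06],[0,0,0],-1],[[0,0.65,-0.06],[0,0,0],-1],[[0,0.65,-0.06],[0,0,0],-1],[[0,0.65,-0.06],[0,0,0],-1]]'
python3 - <<'E'
from h import *
p=shot('wrist','w3.png');print(r.sense()['tool_pos'])
for z in(.082,.068,.054,.040): print(z,pix(p,[.461,.339,z]))
a=cv2.imread('pics/w2.png')[0:250,170:512];b=cv2.imread('pics/w3.png')[50:300,150:350]
cv2.imwrite('pics/w23.png',cv2.hconcat([cv2.resize(a,None,fx=1.4,fy=1.4),cv2.resize(b,None,fx=1.4,fy=1.4)]))
cv2.imwrite('pics/w3c.png',cv2.resize(b,None,fx=3,fy=3)[:600])
E
```

```text
time_s: 3.2
tool_pos: [0.4916, 0.0102, 0.2313]
eef_rot: [[0.001, -0.003, 1.0], [0.001, 1.0, 0.003], [-1.0, 0.001, 0.001]]
wrist_force: [0.0, -0.1, 0.1]
finger_gap: 0.0855
[0.4912389  0.00880582 0.23115514] [255.32469162 144.91802997] [448.09004098 257.9869508 ]
time_s: 3.75
tool_pos: [0.4706, 0.21, 0.2312]
eef_rot: [[0.0, -0.003, 1.0], [0.001, 1.0, 0.003], [-1.0, 0.001, 0.0]]
wrist_force: [-0.4, -1.0, -0.1]
finger_gap: 0.0854
time_s: 4.25
tool_pos: [0.4593, 0.3354, 0.2309]
eef_rot: [[-0.0, 0.001, 1.0], [-0.002, 1.0, -0.001], [-1.0, -0.002, -0.0]]
wrist_force: [0.4, -1.1, -0.7]
finger_gap: 0.0855
[0.45919398 0.33508978 0.23101634]
0.082 [255.56248022 178.31873027]
0.068 [255.54551555 175.23336358]
0.054 [255.52995287 172.40297971]
0.04 [255.51562531 169.79722428]
```

View pics/w23.png

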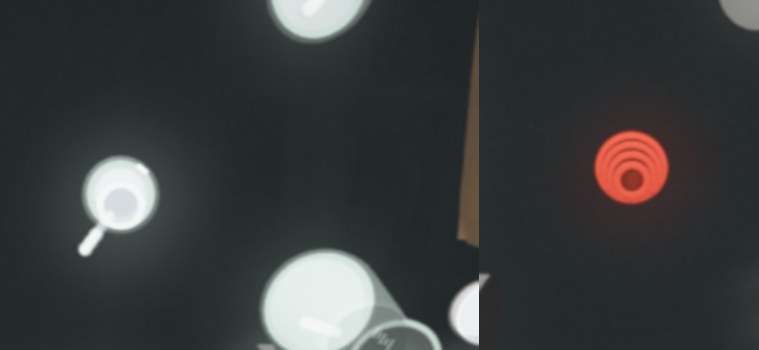

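```bash
cat >> h.py <<'E'
def red(p):
    f=p['frame'].astype(int);m=((f[...,0]>120)&(f[...,0]>f[...,1]*1.6)&(f[...,0]>f[...,2]*1.6)).astype(np.uint8)
    return m
def blobs(p,amin=40):
    n,l,st,c=cv2.connectedComponentsWithStats(red(p))
    return [(st[i].tolist(),c[i].round(1)) for i in range(1,n) if st[i][4]>amin]
E
python3 - <<'E'
from h import *
for n in('wrist','top'):
    p=imaging.camera(n)
    for st,c in blobs(p):
        print(n,st,c)
        if 500<st[4] or n=='top': print(onplane(p,st[0]+st[2]/2-.5,st[1]+st[3]/2-.5,.04))
print(r.sense()['tool_pos'])
E
```

```text
wrist [391, 0, 63, 24, 1090] [417.8   9.3]
[0.62296247 0.49497005 0.04      ]
wrist [233, 143, 53, 52, 2172] [258.5 168.7]
[0.46481365 0.34015875 0.04      ]
top [135, 184, 12, 11, 90] [140.7 188.9]
[0.58195446 0.51278518 0.04      ]
top [187, 216, 12, 14, 97] [193.6 221.5]
[0.46619344 0.33130972 0.04      ]
[0.45902067 0.33529125 0.23133287]
```

View pics/w3c.png

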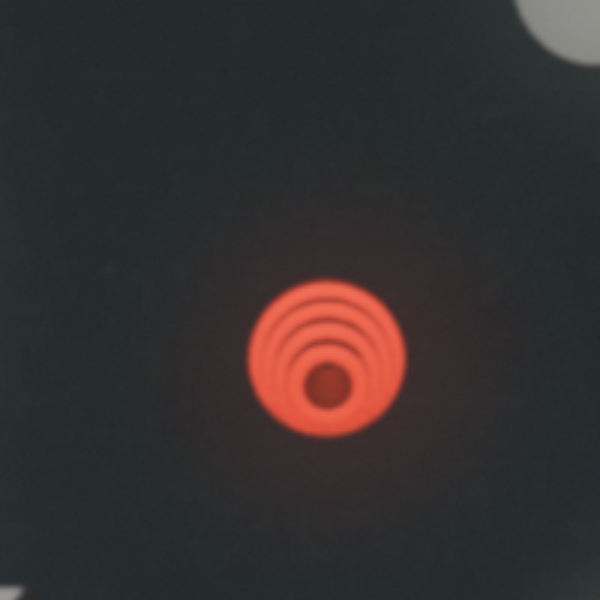

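Measured nest position: wrist camera (0.465,0.340), top camera (0.461,0.3385). I'll take the middle of the two.

```bash
python3 -m pendant '[[[0.2,0.021,0.022],[0,0,0],-1],[[0.4,0.021,0.022],[0,0,0],-1],[[0.6,0.021,0.022],[0,0,0],-1],[[0.7,0.021,0.022],[0,0,0],-1],[[0.75,0.021,0.022],[0,0,0],-1],[[0.8,0.021,0.022],[0,0,0],-1],[[0.8,0.021,0.022],[0,0,0],-1],[[0.8,0.021,0.022],[0,0,0],-1],[[0.8,0.021,0.022],[0,0,0],-1]]'
python3 -c "
from h import *
p=shot('wrist','w4.png');print(r.sense()['tool_pos'],pix(p,[.4635,.3395,.082]),blobs(p))"
```

```text
time_s: 5.3
tool_pos: [0.4633, 0.3423, 0.0725]
eef_rot: [[0.002, -0.001, 1.0], [0.001, 1.0, 0.001], [-1.0, 0.001, 0.002]]
wrist_force: [-0.3, 0.0, -0.8]
finger_gap: 0.0857
[0.46322228 0.34223993 0.07244257] [252.82418645 264.3690082 ] [([206, 181, 118, 125, 9179], array([260.1, 249.6]))]
```

View pics/w4.png

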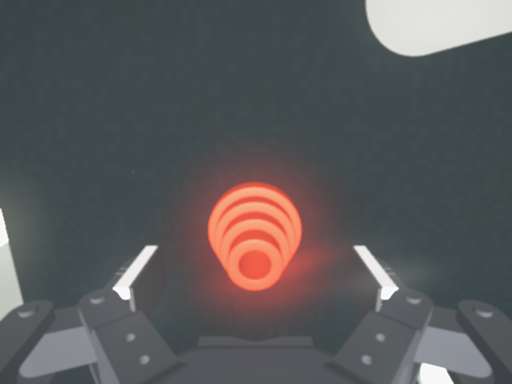

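The nest is centred at (255,264) and the jaw midline at u≈255, so x is aligned. y is about 2 mm off; I'll correct that, go 2 mm lower and close.

```bash
python3 -m pendant '[[[0.011,-0.012,0],[0,0,0],-1],[[0.011,-0.012,0],[0,0,0],-1],[[0.011,-0.012,0],[0,0,0],0],[[0.011,-0.012,0],[0,0,0],0.5],[[0.011,-0.012,0],[0,0,0],1],[[0.011,-0.012,0],[0,0,0],1],[[0.011,-0.012,0],[0,0,0],1],[[0.011,-0.012,0],[0,0,0],1],[[0.011,-0.012,0],[0,0,0],1],[[0.011,-0.012,0],[0,0,0],1]]'
```

```text
time_s: 6.35
tool_pos: [0.4627, 0.3396, 0.0693]
eef_rot: [[0.0, -0.001, 1.0], [0.0, 1.0, 0.001], [-1.0, 0.0, 0.0]]
wrist_force: [0.9, -1.3, 4.5]
finger_gap: 0.0253
```

```bash
python3 -m pendant '[[[-0.03,0,0],[0,0,0],1],[[-0.08,0,0],[0,0,0],1],[[-0.15,0,0],[0,0,0],1],[[-0.25,0,0],[0,0,0],1],[[-0.4,0,0],[0,0,0],1],[[-0.55,0,0],[0,0,0],1],[[-0.55,0,0],[0,0,0],1]]'
python3 - <<'E'
from h import *
p=shot('wrist','w5.png');print(r.sense()['tool_pos'],r.sense()['finger_gap'],blobs(p))
a=p['frame'][:,:,::-1][100:384,100:412]
q=shot('scene');b=q['frame'][:,:,::-1][180:320,190:330];print(blobs(q))
cv2.imwrite('pics/w5c.png',cv2.hconcat([a,cv2.resize(b,(284,284))]))
E
```

```text
time_s: 7.05
tool_pos: [0.4648, 0.341, 0.1842]
eef_rot: [[0.008, -0.001, 1.0], [0.006, 1.0, 0.001], [-1.0, 0.006, 0.008]]
wrist_force: [1.1, -0.5, -0.2]
finger_gap: 0.0253
[0.46370595 0.34018749 0.18187909] 0.025476141717685197 [([417, 0, 66, 16, 676], array([445.2,   5.6])), ([222, 156, 61, 59, 2751], array([252., 185.])), ([228, 227, 55, 62, 2702], array([255. , 258.7]))]
[([245, 204, 8, 10, 68], array([248.5, 208.2])), ([174, 229, 16, 15, 192], array([181.9, 236.4])), ([242, 246, 22, 25, 423], array([252.4, 258.2]))]
```

View pics/w5c.png

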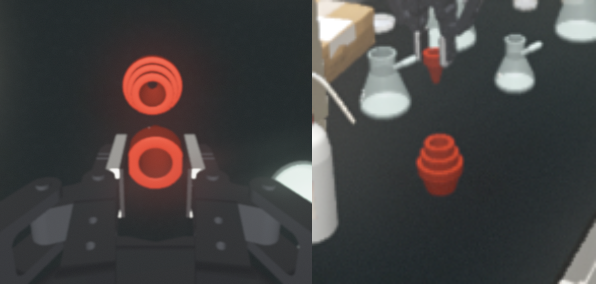

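Cone s came away alone and hangs upright; the other three still stand nested. Next I'll work out where the cone sits in the grip and how far flask s is in the same camera.

```bash
python3 - <<'E'
from h import *
s=r.sense();p=imaging.camera('wrist');t=s['tool_pos'];print(t,s['eef_rot'])
print('cone s top',onplane(p,255,263,t[2]+.0127)-t)
b=[x for x in blobs(p) if x[0][1]>100]
st=min(b,key=lambda x:x[0][1])[0];print(st,onplane(p,st[0]+st[2]/2-.5,st[1]+st[3]/2-.5,.04))
E
```

```text
[0.46276035 0.33952079 0.18006928] [[ 1.55305234e-03 -1.08723281e-03  9.99998203e-01]
 [ 9.41863362e-04  9.99998967e-01  1.08577088e-03]
 [-9.99998350e-01  9.40175411e-04  1.55407476e-03]]
cone s top [ 0.00120995 -0.00021464  0.0127    ]
[225, 154, 61, 60, 2820] [0.46416656 0.34048176 0.04      ]
```

```bash
python3 -m pendant '[[[0,-0.15,0.02],[0,0,0],1],[[0,-0.35,0.04],[0,0,0],1],[[0,-0.55,0.08],[0,0,0],1],[[0,-0.75,0.1],[0,0,0],1],[[0,-0.95,0.12],[0,0,0],1],[[0,-1,0.15],[0,0,0],1]]'
python3 -m pendant '[[[0,-0.2,0],[0,0,0],1],[[0,-0.38,0],[0,0,0],1],[[0,-0.47,0],[0,0,0],1],[[0,-0.47,0],[0,0,0],1],[[0,-0.47,0],[0,0,0],1],[[0,-0.47,0],[0,0,0],1]]'
python3 - <<'E'
from h import *
p=shot('wrist','w6.png');print(r.sense()['tool_pos'])
cv2.imwrite('pics/w6c.png',cv2.resize(p['frame'][:,:,::-1][130:300,180:340],None,fx=3,fy=3))
E
```

```text
time_s: 7.8
tool_pos: [0.4914, 0.1361, 0.1778]
eef_rot: [[-0.004, 0.002, 1.0], [-0.002, 1.0, -0.002], [-1.0, -0.002, -0.004]]
wrist_force: [0.8, 0.3, -0.1]
finger_gap: 0.0255
time_s: 8.4
tool_pos: [0.4928, 0.0465, 0.1787]
eef_rot: [[-0.001, -0.002, 1.0], [0.0, 1.0, 0.002], [-1.0, 0.0, -0.001]]
wrist_force: [-0.7, -1.0, 0.3]
finger_gap: 0.0254
[0.49289456 0.04656019 0.17880247]
```

View pics/w6c.png

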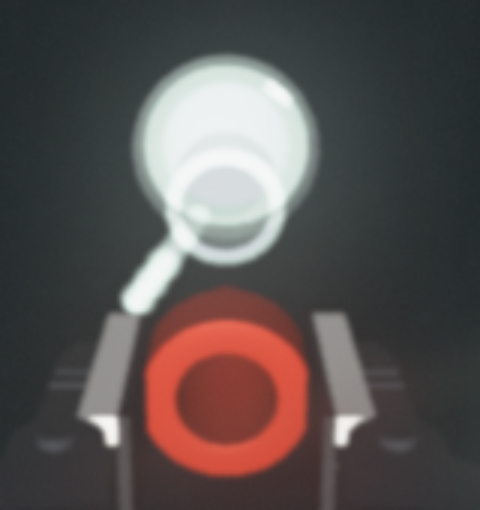

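The rim ring is centred at crop (225,207), the cone at (226,398).

```bash
cat >> h.py <<'E'
def rel(p,u,v,z,off=(.0012,-.0002)):
    t=np.array(r.sense()['tool_pos']); m=onplane(p,u,v,z)-[*off,0]
    print('target',m.round(4),'tool',t.round(4),'d/0.2 [x,y,z tool]',[0,*(((m-t)/.2)[[1,0]]).round(4)])
E
python3 - <<'E'
from h import *
p=imaging.camera('wrist');rel(p,180+(225.5)/3-.5,130+207.5/3-.5,.084);t=r.sense()['tool_pos'];print(onplane(p,180+226/3,130+398/3,t[2]+.0127)-t)
E
```

```text
target [0.4926 0.0461 0.084 ] tool [0.4929 0.0465 0.1789] d/0.2 [x,y,z tool] [0, np.float64(-0.0022), np.float64(-0.0017)]
[1.37311051e-03 2.27544915e-05 1.27000000e-02]
```

```bash
python3 -m pendant '[[[0.1,-0.002,-0.001],[0,0,0],1],[[0.2,-0.002,-0.001],[0,0,0],1],[[0.28,-0.002,-0.001],[0,0,0],1],[[0.34,-0.002,-0.001],[0,0,0],1],[[0.39,-0.002,-0.001],[0,0,0],1],[[0.43,-0.002,-0.001],[0,0,0],1],[[0.45,-0.002,-0.001],[0,0,0],1],[[0.45,-0.002,-0.001],[0,0,0],1],[[0.45,-0.002,-0.001],[0,0,0],1]]'
```

```text
time_s: 9.4
tool_pos: [0.4931, 0.0451, 0.0895]
eef_rot: [[0.001, -0.001, 1.0], [-0.0, 1.0, 0.001], [-1.0, -0.0, 0.001]]
wrist_force: [0.1, -0.5, -0.3]
finger_gap: 0.0253
```

```bash
python3 -m pendant '[[[0.01,0.003,0],[0,0,0],1],[[0.016,0.003,0],[0,0,0],1],[[0.016,0.003,0],[0,0,0],1],[[0.016,0.003,0],[0,0,0],1]]'
python3 -m pendant '[[[0,0,0],[0,0,0],-0.2],[[0,0,0],[0,0,0],-0.6],[[0,0,0],[0,0,0],-1],[[0,0,0],[0,0,0],-1],[[-0.1,0,0],[0,0,0],-1],[[-0.3,0,0],[0,0,0],-1],[[-0.5,0,0],[0,0,0],-1],[[-0.6,0,0],[0,0,0],-1],[[-0.6,0,0],[0,0,0],-1]]'
python3 - <<'E'
from h import *
p=shot('wrist','w7.png');print(r.sense()['tool_pos'])
a=cv2.resize(p['frame'][:,:,::-1][80:280,180:340],None,fx=2,fy=2)
q=shot('scene');b=cv2.resize(q['frame'][:,:,::-1][170:270,240:340],(400,400));
cv2.imwrite('pics/w7c.png',cv2.hconcat([a,b]))
for x in blobs(p): st=x[0];print(st,onplane(p,st[0]+st[2]/2-.5,st[1]+st[3]/2-.5,.098))
E
```

```text
time_s: 9.8
tool_pos: [0.4928, 0.0456, 0.086]
eef_rot: [[0.0, -0.001, 1.0], [-0.0, 1.0, 0.001], [-1.0, -0.0, 0.0]]
wrist_force: [-0.1, -0.7, -0.8]
finger_gap: 0.0257
time_s: 10.7
tool_pos: [0.4947, 0.0458, 0.2092]
eef_rot: [[0.007, -0.001, 1.0], [0.0, 1.0, 0.001], [-1.0, 0.0, 0.007]]
wrist_force: [-0.1, -0.0, -0.4]
finger_gap: 0.0853
[0.49330523 0.0457128  0.20697562]
[237, 177, 32, 32, 782] [0.49452574 0.04580832 0.098     ]
```

View pics/w7c.png

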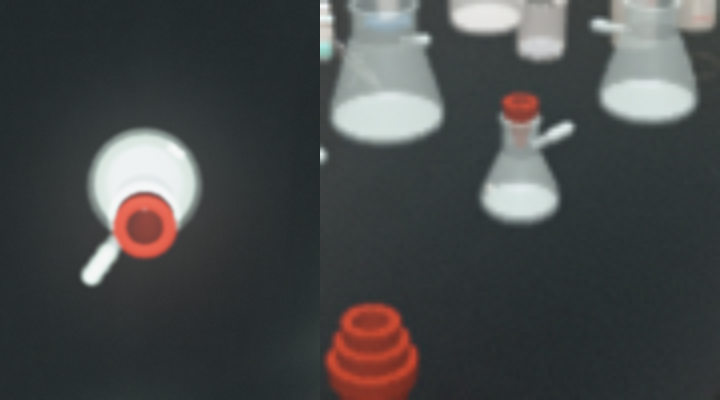

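Cone s is seated flat in flask s. Back to the nest for m.

```bash
python3 -m pendant '[[[0,0.25,-0.05],[0,0,0],-1],[[0,0.5,-0.1],[0,0,0],-1],[[0,0.75,-0.15],[0,0,0],-1],[[0,1,-0.15],[0,0,0],-1],[[0,1,-0.15],[0,0,0],-1]]'
python3 -m pendant '[[[0,0.2,0],[0,0,0],-1],[[0,0.4,0],[0,0,0],-1],[[0,0.475,0],[0,0,0],-1],[[0,0.475,0],[0,0,0],-1],[[0,0.475,0],[0,0,0],-1],[[0,0.475,0],[0,0,0],-1]]'
python3 - <<'E'
from h import *
p=shot('wrist','w8.png');print(r.sense()['tool_pos'])
for x in blobs(p):
    st=x[0];print(st)
    if st[1]>50: rel(p,st[0]+st[2]/2-.5,st[1]+st[3]/2-.5,.04)
E
```

```text
time_s: 11.3
tool_pos: [0.4612, 0.2501, 0.2038]
eef_rot: [[-0.003, -0.007, 1.0], [0.001, 1.0, 0.007], [-1.0, 0.001, -0.003]]
wrist_force: [0.1, -1.0, -0.2]
finger_gap: 0.0853
time_s: 11.9
tool_pos: [0.4623, 0.3388, 0.2055]
eef_rot: [[-0.001, 0.0, 1.0], [-0.001, 1.0, -0.0], [-1.0, -0.001, -0.001]]
wrist_force: [0.8, 0.3, -0.7]
finger_gap: 0.0855
[0.46246078 0.33896152 0.20574973]
[403, 0, 67, 21, 939]
[228, 150, 57, 55, 2419]
target [0.4632 0.3403 0.04  ] tool [0.4625 0.339  0.2057] d/0.2 [x,y,z tool] [0, np.float64(0.0065), np.float64(0.0037)]
```

```bash
python3 -m pendant '[[[0.2,0.006,0.003],[0,0,0],-1],[[0.4,0.006,0.003],[0,0,0],-1],[[0.55,0.006,0.003],[0,0,0],-1],[[0.65,0.006,0.003],[0,0,0],-1],[[0.7,0.006,0.003],[0,0,0],-1],[[0.74,0.006,0.003],[0,0,0],-1],[[0.74,0.006,0.003],[0,0,0],-1],[[0.74,0.006,0.003],[0,0,0],-1],[[0.74,0.006,0.003],[0,0,0],-1]]'
```

```text
time_s: 12.85
tool_pos: [0.4636, 0.3422, 0.059]
eef_rot: [[0.002, -0.001, 1.0], [0.001, 1.0, 0.001], [-1.0, 0.001, 0.002]]
wrist_force: [-0.3, -0.2, -0.5]
finger_gap: 0.0856
```

```bash
python3 -m pendant '[[[0.018,-0.006,0],[0,0,0],-1],[[0.018,-0.006,0],[0,0,0],-1],[[0.018,-0.006,0],[0,0,0],-0.3],[[0.018,-0.006,0],[0,0,0],0.3],[[0.018,-0.006,0],[0,0,0],1],[[0.018,-0.006,0],[0,0,0],1],[[0.018,-0.006,0],[0,0,0],1],[[0.018,-0.006,0],[0,0,0],1],[[0.018,-0.006,0],[0,0,0],1]]'
```

```text
time_s: 13.75
tool_pos: [0.4632, 0.3408, 0.0548]
eef_rot: [[0.001, -0.001, 1.0], [0.0, 1.0, 0.001], [-1.0, 0.0, 0.001]]
wrist_force: [-1.3, -0.2, 5.4]
finger_gap: 0.0353
```

```bash
python3 -m pendant '[[[-0.03,0,0],[0,0,0],1],[[-0.08,0,0],[0,0,0],1],[[-0.15,0,0],[0,0,0],1],[[-0.25,0,0],[0,0,0],1],[[-0.4,0,0],[0,0,0],1],[[-0.55,0,0],[0,0,0],1],[[-0.7,0,0],[0,0,0],1],[[-0.7,0,0],[0,0,0],1],[[-0.7,0,0],[0,0,0],1]]'
python3 - <<'E'
from h import *
p=shot('wrist','w9.png');t=r.sense()['tool_pos'];print(t)
for st,c in blobs(p):
    print(st)
    if st[1]>200: print('cone',onplane(p,st[0]+st[2]/2-.5,st[1]+st[3]/2-.5,t[2]+.0132)-t)
    elif st[1]>50: rel(p,st[0]+st[2]/2-.5,st[1]+st[3]/2-.5,.04)
E
python3 -m pendant '[[[0,-0.15,0.18],[0,0,0],1],[[0,-0.3,0.36],[0,0,0],1],[[0,-0.45,0.54],[0,0,0],1],[[0,-0.6,0.72],[0,0,0],1],[[0,-0.7,0.86],[0,0,0],1],[[0,-0.705,0.87],[0,0,0],1],[[0,-0.705,0.87],[0,0,0],1],[[0,-0.705,0.87],[0,0,0],1],[[0,-0.705,0.87],[0,0,0],1]]'
python3 - <<'E'
from h import *
p=shot('wrist','w10.png');print(r.sense()['tool_pos'],blobs(p))
cv2.imwrite('pics/w10c.png',cv2.resize(p['frame'][:,:,::-1][100:300,160:360],None,fx=3,fy=3))
E
```

```text
time_s: 14.65
tool_pos: [0.463, 0.3406, 0.1949]
eef_rot: [[0.001, -0.001, 1.0], [0.001, 1.0, 0.001], [-1.0, 0.001, 0.001]]
wrist_force: [0.3, -1.2, -1.3]
finger_gap: 0.0354
[0.46250036 0.3402502  0.19372738]
[410, 0, 69, 20, 926]
[226, 153, 59, 58, 2328]
target [0.4632 0.3401 0.04  ] tool [0.4625 0.3403 0.1937] d/0.2 [x,y,z tool] [0, np.float64(-0.0006), np.float64(0.0035)]
[218, 220, 76, 81, 4776]
cone [0.00199391 0.00135552 0.0132    ]
time_s: 15.6
tool_pos: [0.6359, 0.2008, 0.194]
eef_rot: [[-0.001, -0.003, 1.0], [-0.0, 1.0, 0.003], [-1.0, -0.0, -0.001]]
wrist_force: [0.5, -1.0, -0.0]
finger_gap: 0.0353
[0.63609904 0.20078767 0.19420089] [([20, 0, 73, 64, 1987], array([59.8, 31.4])), ([218, 228, 75, 73, 3556], array([255.9, 262.6])), ([99, 339, 11, 8, 54], array([103.9, 342. ]))]
```

View pics/w10c.png

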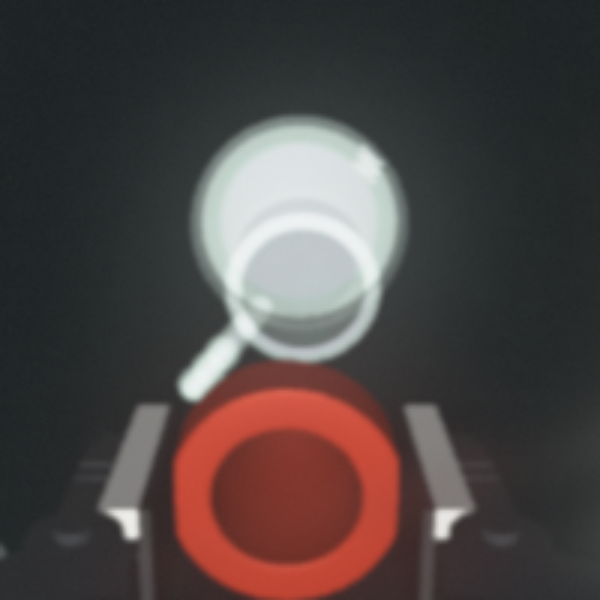

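Rim ring centre is at crop (303,286), cone ring centre at (287,494).

```bash
python3 - <<'E'
from h import *
p=imaging.camera('wrist');t=r.sense()['tool_pos'];f=lambda u,v,z:onplane(p,160+(u+.5)/3-.5,100+(v+.5)/3-.5,z)
c=f(287,494,t[2]+.0132);m=f(303,286,.096);print(t,c-t,m,(m-c)/.2,m-c)
E
```

```text
[0.63628725 0.20077196 0.19440716] [ 0.00122043 -0.00050705  0.0132    ] [0.64192817 0.20224953 0.096     ] [ 0.02210241  0.00992312 -0.55803578] [ 0.00442048  0.00198462 -0.11160716]
```

```bash
python3 -m pendant '[[[0.1,0.01,0.022],[0,0,0],1],[[0.2,0.01,0.022],[0,0,0],1],[[0.28,0.01,0.022],[0,0,0],1],[[0.34,0.01,0.022],[0,0,0],1],[[0.39,0.01,0.022],[0,0,0],1],[[0.43,0.01,0.022],[0,0,0],1],[[0.47,0.01,0.022],[0,0,0],1],[[0.47,0.01,0.022],[0,0,0],1],[[0.47,0.01,0.022],[0,0,0],1],[[0.47,0.01,0.022],[0,0,0],1]]'
python3 -c "
from h import *
s=r.sense();print(s['tool_pos'],s['wrist_force'])"
```

```text
time_s: 16.7
tool_pos: [0.6419, 0.2019, 0.1009]
eef_rot: [[0.001, -0.001, 1.0], [0.0, 1.0, 0.001], [-1.0, 0.0, 0.001]]
wrist_force: [0.2, 0.7, -0.5]
finger_gap: 0.0352
[0.64188657 0.20191272 0.1008956 ] [ 0.21166631  0.66938328 -0.48831981]
```

```bash
python3 -m pendant '[[[0.01,0.004,-0.005],[0,0,0],1],[[0.016,0.004,-0.005],[0,0,0],1],[[0.016,0.004,-0.005],[0,0,0],1],[[0.016,0.004,-0.005],[0,0,0],1]]'
python3 -m pendant '[[[0,0,0],[0,0,0],-0.2],[[0,0,0],[0,0,0],-0.6],[[0,0,0],[0,0,0],-1],[[0,0,0],[0,0,0],-1],[[-0.1,0,0],[0,0,0],-1],[[-0.3,0,0],[0,0,0],-1],[[-0.5,0,0],[0,0,0],-1],[[-0.55,0,0],[0,0,0],-1],[[-0.55,0,0],[0,0,0],-1]]'
python3 - <<'E'
from h import *
p=shot('wrist','w11.png');print(r.sense()['tool_pos'])
a=cv2.resize(p['frame'][:,:,::-1][80:280,180:340],None,fx=2,fy=2)
q=shot('scene');b=cv2.resize(q['frame'][:,:,::-1][180:280,180:280],(400,400));
cv2.imwrite('pics/w11c.png',cv2.hconcat([a,b]))
for x in blobs(p): st=x[0];print(st,onplane(p,st[0]+st[2]/2-.5,st[1]+st[3]/2-.5,.110))
E
```

```text
time_s: 17.1
tool_pos: [0.6406, 0.2026, 0.0971]
eef_rot: [[0.0, -0.001, 1.0], [-0.0, 1.0, 0.001], [-1.0, -0.0, 0.0]]
wrist_force: [0.8, -0.4, 0.2]
finger_gap: 0.0351
time_s: 18.0
tool_pos: [0.6415, 0.2029, 0.2095]
eef_rot: [[0.005, -0.001, 1.0], [0.001, 1.0, 0.001], [-1.0, 0.001, 0.005]]
wrist_force: [-0.5, -0.9, 0.7]
finger_gap: 0.085
[0.64043027 0.20261864 0.20714149]
[25, 0, 70, 69, 2142] [0.50267248 0.32433959 0.11      ]
[231, 176, 46, 45, 1248] [0.64190896 0.20150071 0.11      ]
```

View pics/w11c.png

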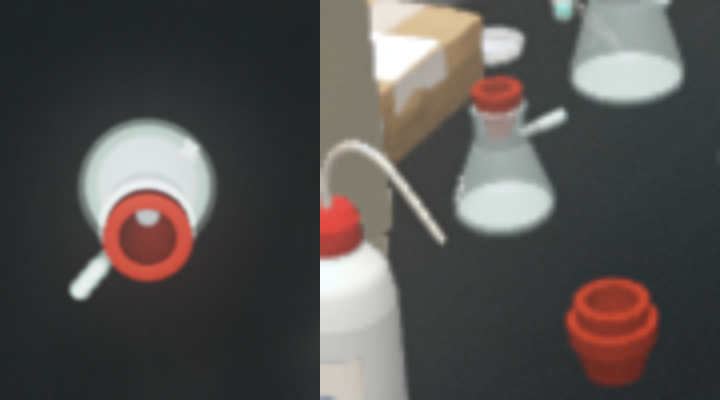

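m is seated. Back for l.

```bash
python3 -m pendant '[[[0,0.17,-0.22],[0,0,0],-1],[[0,0.34,-0.44],[0,0,0],-1],[[0,0.51,-0.66],[0,0,0],-1],[[0,0.688,-0.887],[0,0,0],-1],[[0,0.688,-0.887],[0,0,0],-1],[[0,0.688,-0.887],[0,0,0],-1],[[0,0.688,-0.887],[0,0,0],-1]]'
python3 - <<'E'
from h import *
p=imaging.camera('wrist')
for x in blobs(p):
    st=x[0];print(st)
    if st[1]>50: rel(p,st[0]+st[2]/2-.5,st[1]+st[3]/2-.5,.04)
E
```

```text
time_s: 18.8
tool_pos: [0.4623, 0.3397, 0.2055]
eef_rot: [[-0.002, -0.002, 1.0], [-0.002, 1.0, 0.002], [-1.0, -0.002, -0.002]]
wrist_force: [0.5, -0.3, 0.9]
finger_gap: 0.0857
[404, 0, 69, 23, 1084]
[228, 150, 57, 56, 2190]
target [0.463  0.3405 0.04  ] tool [0.4631 0.3394 0.2057] d/0.2 [x,y,z tool] [0, np.float64(0.0055), np.float64(-0.0002)]
```

```bash
python3 -m pendant '[[[0.2,0.005,0],[0,0,0],-1],[[0.4,0.005,0],[0,0,0],-1],[[0.55,0.005,0],[0,0,0],-1],[[0.65,0.005,0],[0,0,0],-1],[[0.75,0.005,0],[0,0,0],-1],[[0.815,0.005,0],[0,0,0],-1],[[0.815,0.005,0],[0,0,0],-1],[[0.815,0.005,0],[0,0,0],-1],[[0.815,0.005,0],[0,0,0],-1],[[0.815,0.005,0],[0,0,0],-1]]'
python3 -c "
from h import *
s=r.sense();print(s['tool_pos'],s['wrist_force'])"
```

```text
time_s: 19.85
tool_pos: [0.4637, 0.3414, 0.0452]
eef_rot: [[0.002, -0.001, 1.0], [0.001, 1.0, 0.001], [-1.0, 0.001, 0.002]]
wrist_force: [-0.2, 0.4, 0.3]
finger_gap: 0.0854
[0.46367755 0.34138259 0.04515666] [-0.20599604  0.35275669  0.32686034]
```

```bash
python3 -m pendant '[[[0.026,-0.004,0],[0,0,0],-1],[[0.026,-0.004,0],[0,0,0],-1],[[0.026,-0.004,0],[0,0,0],-0.5],[[0.026,-0.004,0],[0,0,0],0],[[0.026,-0.004,0],[0,0,0],1],[[0.026,-0.004,0],[0,0,0],1],[[0.026,-0.004,0],[0,0,0],1],[[0.026,-0.004,0],[0,0,0],1],[[0.026,-0.004,0],[0,0,0],1]]'
```

```text
time_s: 20.75
tool_pos: [0.4631, 0.3404, 0.0395]
eef_rot: [[0.001, -0.001, 1.0], [0.0, 1.0, 0.001], [-1.0, 0.0, 0.001]]
wrist_force: [-1.9, -0.1, 5.6]
finger_gap: 0.0452
```

```bash
python3 -m pendant '[[[-0.03,0,0],[0,0,0],1],[[-0.08,0,0],[0,0,0],1],[[-0.15,0,0],[0,0,0],1],[[-0.25,0,0],[0,0,0],1],[[-0.4,0,0],[0,0,0],1],[[-0.55,0,0],[0,0,0],1],[[-0.7,0,0],[0,0,0],1],[[-0.8,0,0],[0,0,0],1],[[-0.8,0,0],[0,0,0],1],[[-0.8,0,0],[0,0,0],1]]'
python3 - <<'E'
from h import *
p=shot('wrist','w12.png');t=r.sense()['tool_pos'];print(t,[b[0] for b in blobs(p)])
q=imaging.camera('scene');print([b[0] for b in blobs(q)])
E
python3 -m pendant '[[[0,-0.15,0],[0,0,0],1],[[0,-0.35,0],[0,0,0],1],[[0,-0.55,0],[0,0,0],1],[[0,-0.75,0],[0,0,0],1],[[0,-0.92,0],[0,0,0],1],[[0,-0.92,0],[0,0,0],1]]'
python3 -m pendant '[[[0,-0.2,0],[0,0,0],1],[[0,-0.4,0],[0,0,0],1],[[0,-0.6,0],[0,0,0],1],[[0,-0.8,0],[0,0,0],1],[[0,-0.92,0],[0,0,0],1],[[0,-0.92,0],[0,0,0],1]]'
python3 -m pendant '[[[0,-0.2,0.035],[0,0,0],1],[[0,-0.4,0.035],[0,0,0],1],[[0,-0.6,0.035],[0,0,0],1],[[0,-0.75,0.035],[0,0,0],1],[[0,-0.825,0.035],[0,0,0],1],[[0,-0.825,0.035],[0,0,0],1],[[0,-0.825,0.035],[0,0,0],1],[[0,-0.825,0.035],[0,0,0],1]]'
python3 - <<'E'
from h import *
p=shot('wrist','w13.png');print(r.sense()['tool_pos'],[b[0] for b in blobs(p)])
cv2.imwrite('pics/w13c.png',cv2.resize(p['frame'][:,:,::-1][110:310,160:360],None,fx=3,fy=3))
E
```

```text
time_s: 21.75
tool_pos: [0.4627, 0.34, 0.1987]
eef_rot: [[-0.0, -0.001, 1.0], [-0.0, 1.0, 0.001], [-1.0, -0.0, -0.0]]
wrist_force: [-0.1, 0.4, -0.9]
finger_gap: 0.0452
[0.46234541 0.3397476  0.19775833] [[408, 0, 68, 20, 938], [227, 152, 58, 57, 1945], [206, 212, 99, 98, 7165]]
[[286, 193, 9, 8, 51], [241, 196, 16, 13, 181], [218, 199, 13, 9, 95], [174, 229, 16, 15, 191], [242, 253, 22, 18, 315]]
time_s: 22.45
tool_pos: [0.462, 0.1527, 0.1975]
eef_rot: [[-0.004, 0.003, 1.0], [-0.003, 1.0, -0.003], [-1.0, -0.003, -0.003]]
wrist_force: [0.4, 0.1, -0.8]
finger_gap: 0.0455
time_s: 23.05
tool_pos: [0.4631, -0.0296, 0.1978]
eef_rot: [[-0.002, 0.002, 1.0], [-0.0, 1.0, -0.002], [-1.0, -0.0, -0.002]]
wrist_force: [0.8, 0.7, -0.5]
finger_gap: 0.0451
time_s: 23.85
tool_pos: [0.4706, -0.1911, 0.1987]
eef_rot: [[-0.001, -0.003, 1.0], [0.001, 1.0, 0.003], [-1.0, 0.001, -0.001]]
wrist_force: [1.4, -0.0, -1.3]
finger_gap: 0.0456
[ 0.4706301  -0.19127111  0.19881932] [[206, 213, 99, 97, 6901]]
```

View pics/w13c.png

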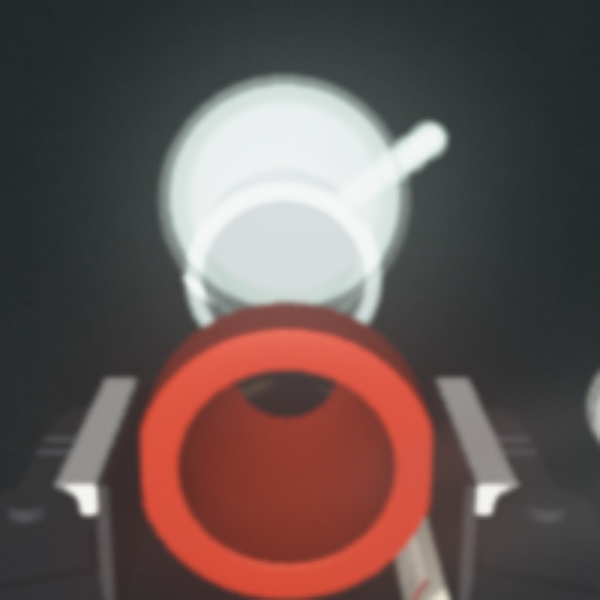

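Rim centre is at about crop (285,275), with its bottom hidden by the cone; the cone is at (287,463).

```bash
cat >> h.py <<'E'
def pm(cu,cv_,mu,mv,ct,zr,ox,oy):
    p=imaging.camera('wrist');t=np.array(r.sense()['tool_pos']);f=lambda u,v,z:onplane(p,ox+(u+.5)/3-.5,oy+(v+.5)/3-.5,z)
    c=f(cu,cv_,t[2]+ct);m=f(mu,mv,zr);print('tool',t,'cone-tool',c-t,'mouth',m);print('goal tool',t+m-c,'units y,z',((m-c)/.2)[[1,0]])
    u=np.linspace(0,2*np.pi,60)
    return p,c,m
E
python3 - <<'E'
from h import *
p,c,m=pm(287,463,285,275,.0145,.108,160,110)
a=np.linspace(0,2*np.pi,200);R=.0265
P=np.array([pix(p,m+[R*np.cos(x),R*np.sin(x),0]) for x in a]);P=(P-[160,110]+.5)*3-.5;print('rim bbox predicted in crop',P.min(0),P.max(0))
E
```

```text
tool [ 0.47066076 -0.19144484  0.19889814] cone-tool [0.00137599 0.00044087 0.0145    ] mouth [ 0.47156745 -0.19297326  0.108     ]
goal tool [ 0.47019146 -0.19341413  0.0935    ] units y,z [-0.00984644 -0.0023465 ]
rim bbox predicted in crop [186.28606641 177.81778489] [383.72504189 366.4614676 ]
```

```bash
python3 -m pendant '[[[0.1,-0.013,-0.002],[0,0,0],1],[[0.2,-0.013,-0.002],[0,0,0],1],[[0.28,-0.013,-0.002],[0,0,0],1],[[0.34,-0.013,-0.002],[0,0,0],1],[[0.38,-0.013,-0.002],[0,0,0],1],[[0.41,-0.013,-0.002],[0,0,0],1],[[0.435,-0.013,-0.002],[0,0,0],1],[[0.435,-0.013,-0.002],[0,0,0],1],[[0.435,-0.013,-0.002],[0,0,0],1],[[0.435,-0.013,-0.002],[0,0,0],1]]'
```

```text
time_s: 24.95
tool_pos: [0.4703, -0.1954, 0.1122]
eef_rot: [[0.0, -0.001, 1.0], [-0.0, 1.0, 0.001], [-1.0, -0.0, 0.0]]
wrist_force: [0.2, 0.5, -1.1]
finger_gap: 0.0459
```

```bash
python3 -m pendant '[[[0.005,0.006,0],[0,0,0],1],[[0.018,0.006,0],[0,0,0],1],[[0.018,0.006,0],[0,0,0],1],[[0.018,0.006,0],[0,0,0],1]]'
python3 -m pendant '[[[0,0,0],[0,0,0],-0.2],[[0,0,0],[0,0,0],-0.6],[[0,0,0],[0,0,0],-1],[[0,0,0],[0,0,0],-1],[[-0.1,0,0],[0,0,0],-1],[[-0.3,0,0],[0,0,0],-1],[[-0.5,0,0],[0,0,0],-1],[[-0.5,0,0],[0,0,0],-1],[[-0.5,0,0],[0,0,0],-1]]'
python3 - <<'E'
from h import *
p=shot('wrist','w14.png');print(r.sense()['tool_pos'])
a=cv2.resize(p['frame'][:,:,::-1][80:280,180:340],None,fx=2,fy=2)
q=shot('scene');b=cv2.resize(q['frame'][:,:,::-1][150:250,270:370],(400,400));
cv2.imwrite('pics/w14c.png',cv2.hconcat([a,b]))
for x in blobs(p): st=x[0];print(st,onplane(p,st[0]+st[2]/2-.5,st[1]+st[3]/2-.5,.122))
E
```

```text
time_s: 25.35
tool_pos: [0.4702, -0.1941, 0.1082]
eef_rot: [[-0.0, -0.001, 1.0], [0.0, 1.0, 0.001], [-1.0, 0.0, -0.0]]
wrist_force: [-0.6, 0.6, 0.5]
finger_gap: 0.0455
time_s: 26.25
tool_pos: [0.4704, -0.1943, 0.209]
eef_rot: [[0.002, -0.001, 1.0], [-0.001, 1.0, 0.001], [-1.0, -0.001, 0.002]]
wrist_force: [-0.3, -0.2, -0.9]
finger_gap: 0.0855
[ 0.46967133 -0.19393989  0.2078015 ]
[224, 172, 62, 59, 2264] [ 0.47140908 -0.19465371  0.122     ]
```

View pics/w14c.png

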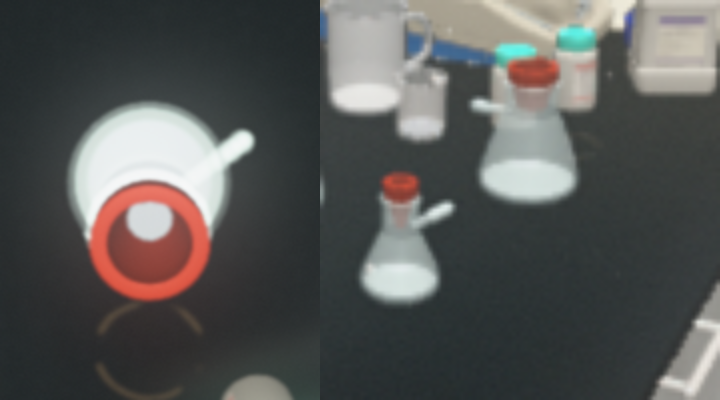

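l is seated, with the beaker and the rest unmoved. Now the last cone.

```bash
python3 -m pendant '[[[0,0.25,0],[0,0,0],-1],[[0,0.5,0],[0,0,0],-1],[[0,0.75,0],[0,0,0],-1],[[0,0.92,-0.035],[0,0,0],-1],[[0,0.92,-0.035],[0,0,0],-1]]'
python3 -m pendant '[[[0,0.25,0],[0,0,0],-1],[[0,0.5,0],[0,0,0],-1],[[0,0.75,0],[0,0,0],-1],[[0,0.92,0],[0,0,0],-1],[[0,0.92,0],[0,0,0],-1]]'
python3 -m pendant '[[[0,0.25,0],[0,0,0],-1],[[0,0.5,0],[0,0,0],-1],[[0,0.75,0],[0,0,0],-1],[[0,0.83,0],[0,0,0],-1],[[0,0.83,0],[0,0,0],-1],[[0,0.83,0],[0,0,0],-1],[[0,0.83,0],[0,0,0],-1]]'
python3 - <<'E'
from h import *
p=imaging.camera('wrist')
for x in blobs(p):
    st=x[0];print(st)
    if st[1]>50: rel(p,st[0]+st[2]/2-.5,st[1]+st[3]/2-.5,.04)
E
```

```text
time_s: 26.85
tool_pos: [0.4611, -0.0069, 0.2067]
eef_rot: [[-0.004, -0.006, 1.0], [0.001, 1.0, 0.006], [-1.0, 0.001, -0.004]]
wrist_force: [0.5, -1.1, -0.4]
finger_gap: 0.085
time_s: 27.35
tool_pos: [0.4627, 0.1764, 0.2069]
eef_rot: [[-0.002, -0.005, 1.0], [0.0, 1.0, 0.005], [-1.0, 0.0, -0.002]]
wrist_force: [0.1, -0.9, 0.7]
finger_gap: 0.0857
time_s: 28.05
tool_pos: [0.4628, 0.3377, 0.2079]
eef_rot: [[-0.001, 0.001, 1.0], [-0.001, 1.0, -0.001], [-1.0, -0.002, -0.001]]
wrist_force: [-0.5, -1.0, 0.7]
finger_gap: 0.0852
[401, 0, 64, 20, 855]
[228, 148, 56, 56, 1848]
target [0.4632 0.3402 0.04  ] tool [0.4629 0.3379 0.2082] d/0.2 [x,y,z tool] [0, np.float64(0.0114), np.float64(0.0018)]
```

```bash
python3 -m pendant '[[[0.2,0.009,0.001],[0,0,0],-1],[[0.4,0.009,0.001],[0,0,0],-1],[[0.55,0.009,0.001],[0,0,0],-1],[[0.7,0.009,0.001],[0,0,0],-1],[[0.8,0.009,0.001],[0,0,0],-1],[[0.86,0.009,0.001],[0,0,0],-1],[[0.9,0.009,0.001],[0,0,0],-1],[[0.9,0.009,0.001],[0,0,0],-1],[[0.9,0.009,0.001],[0,0,0],-1],[[0.9,0.009,0.001],[0,0,0],-1]]'
```

```text
time_s: 29.1
tool_pos: [0.4635, 0.342, 0.0294]
eef_rot: [[0.002, -0.001, 1.0], [0.001, 1.0, 0.001], [-1.0, 0.001, 0.002]]
wrist_force: [0.7, 0.3, 0.8]
finger_gap: 0.0852
```

```bash
python3 -m pendant '[[[0.025,-0.007,0],[0,0,0],-1],[[0.025,-0.007,0],[0,0,0],-1],[[0.025,-0.007,0],[0,0,0],-0.6],[[0.025,-0.007,0],[0,0,0],-0.2],[[0.025,-0.007,0],[0,0,0],1],[[0.025,-0.007,0],[0,0,0],1],[[0.025,-0.007,0],[0,0,0],1],[[0.025,-0.007,0],[0,0,0],1],[[0.025,-0.007,0],[0,0,0],1]]'
```

```text
time_s: 30.0
tool_pos: [0.463, 0.3404, 0.0241]
eef_rot: [[0.001, -0.001, 1.0], [0.0, 1.0, 0.001], [-1.0, 0.0, 0.001]]
wrist_force: [0.0, -0.8, 4.6]
finger_gap: 0.0553
```

```bash
python3 -m pendant '[[[-0.03,0,0],[0,0,0],1],[[-0.08,0,0],[0,0,0],1],[[-0.15,0,0],[0,0,0],1],[[-0.25,0,0],[0,0,0],1],[[-0.4,0,0],[0,0,0],1],[[-0.55,0,0],[0,0,0],1],[[-0.7,0,0],[0,0,0],1],[[-0.85,0,0],[0,0,0],1],[[-0.95,0,0],[0,0,0],1],[[-0.95,0,0],[0,0,0],1]]'
python3 -m pendant '[[[0,-0.15,0.08],[0,0,0],1],[[0,-0.35,0.18],[0,0,0],1],[[0,-0.55,0.28],[0,0,0],1],[[0,-0.75,0.38],[0,0,0],1],[[0,-0.95,0.48],[0,0,0],1],[[0,-1,0.5],[0,0,0],1],[[0,-1,0.5],[0,0,0],1]]'
python3 -m pendant '[[[0,-0.15,0.08],[0,0,0],1],[[0,-0.35,0.18],[0,0,0],1],[[0,-0.55,0.3],[0,0,0],1],[[0,-0.75,0.42],[0,0,0],1],[[0,-0.9,0.51],[0,0,0],1],[[0,-0.965,0.545],[0,0,0],1],[[0,-0.965,0.545],[0,0,0],1],[[0,-0.965,0.545],[0,0,0],1],[[0,-0.965,0.545],[0,0,0],1]]'
python3 - <<'E'
from h import *
p=shot('wrist','w15.png');print(r.sense()['tool_pos'],[b[0] for b in blobs(p)])
cv2.imwrite('pics/w15c.png',cv2.resize(p['frame'][:,:,::-1][110:310,160:360],None,fx=3,fy=3))
E
```

```text
time_s: 31.0
tool_pos: [0.4642, 0.3412, 0.2171]
eef_rot: [[0.006, -0.001, 1.0], [0.004, 1.0, 0.001], [-1.0, 0.004, 0.006]]
wrist_force: [0.6, 0.7, -1.2]
finger_gap: 0.0556
time_s: 31.7
tool_pos: [0.5629, 0.1388, 0.212]
eef_rot: [[-0.002, 0.002, 1.0], [-0.0, 1.0, -0.002], [-1.0, -0.0, -0.002]]
wrist_force: [-0.1, 0.4, -1.1]
finger_gap: 0.0555
time_s: 32.6
tool_pos: [0.6714, -0.0503, 0.2134]
eef_rot: [[-0.001, -0.003, 1.0], [0.001, 1.0, 0.003], [-1.0, 0.001, -0.001]]
wrist_force: [-0.1, 0.4, -1.0]
finger_gap: 0.0556
[ 0.67156058 -0.05050416  0.21355036] [[14, 57, 36, 37, 742], [195, 209, 121, 112, 4692], [233, 237, 62, 58, 2100], [16, 324, 18, 16, 106]]
```

View pics/w15c.png

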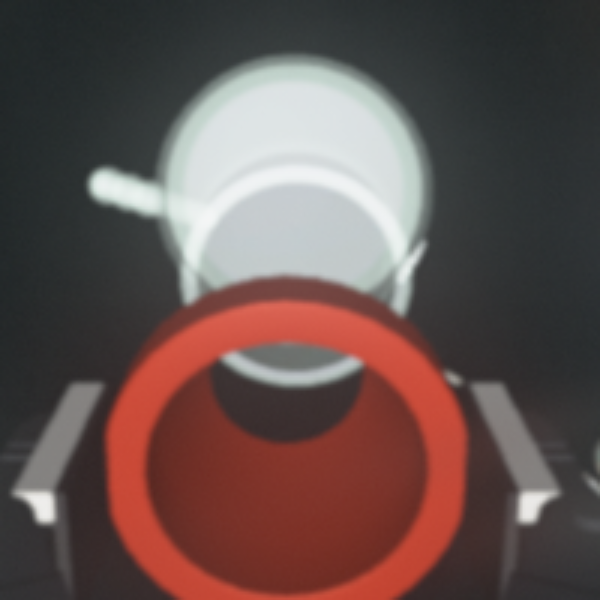

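Rim bounds are u 182–411, v 163–388. The cone's top ring has its outer edge at u 107–467, top v 300, and its hole at v 340–595. I'll fit both centres.

```bash
python3 - <<'E'
from h import *
from scipy.optimize import fsolve
p=imaging.camera('wrist');t=np.array(r.sense()['tool_pos']);a=np.linspace(0,2*np.pi,400)
def bb(x,y,z,R):
    P=np.array([pix(p,[x+R*np.cos(i),y+R*np.sin(i),z]) for i in a]);P=(P-[160,110]+.5)*3-.5;return P.min(0),P.max(0)
def rim(v): lo,hi=bb(v[0],v[1],.12,v[2]);return lo[0]-182,hi[0]-411,(lo[1]+hi[1])/2-275.5
m=fsolve(rim,[.672,-.053,.031])
zc=t[2]+.0159
def con(v):
    lo,hi=bb(v[0],v[1],zc,.029);return (lo[0]+hi[0])/2-287,lo[1]-300
c=fsolve(con,t[:2]);lo,hi=bb(*c,zc,.029);print('cone',c-t[:2],lo,hi,'rim',m)
d=m[:2]-c;print('tool',t,'goal',t[:2]+d,'units y,z',d[::-1]/.2,'x',(t[2]-.1181)/.2)
E
```

```text
cone [ 0.00127486 -0.00103439] [100.30127386 300.        ] [473.69872614 634.02033834] rim [ 0.67558371 -0.05427753  0.03113282]
tool [ 0.67166246 -0.05076551  0.21363921] goal [ 0.67430885 -0.05324314] units y,z [-0.01238812  0.01323197] x 0.47769605206058985
```

```bash
python3 -m pendant '[[[0.1,-0.01,0.012],[0,0,0],1],[[0.2,-0.01,0.012],[0,0,0],1],[[0.28,-0.01,0.012],[0,0,0],1],[[0.34,-0.01,0.012],[0,0,0],1],[[0.39,-0.01,0.012],[0,0,0],1],[[0.43,-0.01,0.012],[0,0,0],1],[[0.455,-0.01,0.012],[0,0,0],1],[[0.455,-0.01,0.012],[0,0,0],1],[[0.455,-0.01,0.012],[0,0,0],1],[[0.455,-0.01,0.012],[0,0,0],1]]'
```

```text
time_s: 33.7
tool_pos: [0.675, -0.0546, 0.123]
eef_rot: [[0.001, -0.001, 1.0], [-0.0, 1.0, 0.001], [-1.0, -0.0, 0.001]]
wrist_force: [-0.2, -0.1, -0.9]
finger_gap: 0.0556
```

```bash
python3 -m pendant '[[[0.005,0.006,-0.003],[0,0,0],1],[[0.02,0.006,-0.003],[0,0,0],1],[[0.02,0.006,-0.003],[0,0,0],1],[[0.02,0.006,-0.003],[0,0,0],1]]'
python3 -m pendant '[[[0,0,0],[0,0,0],-0.4],[[0,0,0],[0,0,0],-0.7],[[0,0,0],[0,0,0],-1],[[0,0,0],[0,0,0],-1],[[-0.1,0,0],[0,0,0],-1],[[-0.3,0,0],[0,0,0],-1],[[-0.5,0,0],[0,0,0],-1],[[-0.5,0,0],[0,0,0],-1],[[-0.5,0,0],[0,0,0],-1]]'
python3 - <<'E'
from h import *
p=shot('wrist','w16.png');print(r.sense()['tool_pos'])
a=cv2.resize(p['frame'][:,:,::-1][80:280,180:340],None,fx=2,fy=2)
q=shot('scene');b=cv2.resize(q['frame'][:,:,::-1][150:270,190:350],(533,400));
cv2.imwrite('pics/w16c.png',cv2.resize(cv2.hconcat([a,b]),(800,376)))
for x in blobs(p): st=x[0];print(st,onplane(p,st[0]+st[2]/2-.5,st[1]+st[3]/2-.5,.134))
E
```

```text
time_s: 34.1
tool_pos: [0.6741, -0.0533, 0.1184]
eef_rot: [[0.0, -0.001, 1.0], [-0.0, 1.0, 0.001], [-1.0, -0.0, 0.0]]
wrist_force: [0.3, 0.6, 0.2]
finger_gap: 0.0555
time_s: 35.0
tool_pos: [0.6744, -0.0534, 0.2196]
eef_rot: [[0.003, -0.001, 1.0], [-0.0, 1.0, 0.001], [-1.0, -0.0, 0.003]]
wrist_force: [-0.9, 0.2, -0.2]
finger_gap: 0.0852
[ 0.67359024 -0.05327839  0.21784681]
[14, 54, 35, 37, 713] [0.51920097 0.04104376 0.134     ]
[218, 166, 74, 71, 1839] [ 0.67541963 -0.0532283   0.134     ]
[238, 189, 40, 35, 681] [ 0.67779609 -0.05736805  0.134     ]
```

View pics/w16c.png

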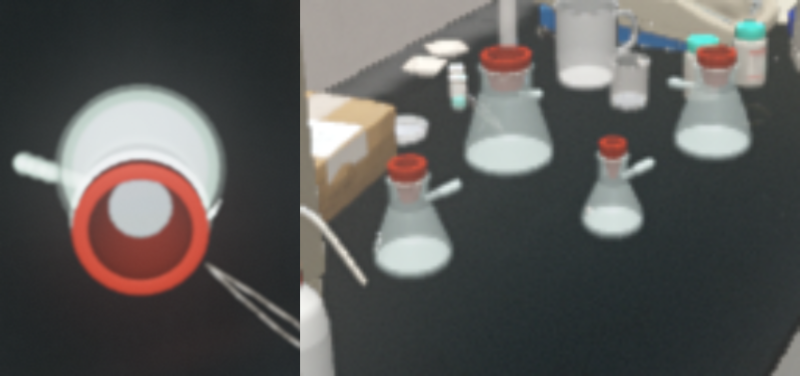

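All four cones sit level in their own flasks, the flasks are upright, and the gripper is clear. Handing in.

```bash
python3 -c "
from station import r
print(r.sense()['wrist_force'],r.hand_in())"
```

```text
the job is handed in; nothing more can be done
[ 0.37733467  0.57867597 -0.09632429] None
```

I took the nest apart from the top down (s, m, l, xl) and seated each cone in its own flask. I gripped each cone by its collar, centred it over the mouth with the wrist camera, lowered it to about 1 mm or less above its seat and released it. I handed the job in at about 35 s of the 120 s allowed.

**Last checks:** The final wrist and scene pictures show all four collars level on the rims and the flasks upright where they stood. The beaker looks unmoved and the gripper was open, about 100 mm clear above the xl flask. The xl cone's measured centre was about 1 mm from the measured mouth centre. The wrist force stayed small, with no reading above about 6 N at the end of any move.

**Not exact, or not fully checked:**
- The top and wrist cameras disagreed by 1–4 mm, so I aligned each cone to its mouth within the wrist picture alone.
- I did not measure the collar heights on the rims; I only judged them from the pictures.
- I did not measure the wash bottle again. In the scene camera its red cap was in the same place after the third cone was lifted as after the first.

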